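Gauge the sealing ledge of a headlamp

ROBOT

A 6-joint arm with a two-finger parallel gripper is mounted at the origin on the work surface. World frame = base frame: x ahead of the robot, y to its left, z up, the work surface at z = 0. Lengths are in m, angles in rad, forces in N, time in s.
With the tool pointing down it reaches from about 0.3 to 0.875 m from the base axis. Payload 6.4 kg.
Tool frame: the origin (TCP) lies midway between the tips of the shut fingers; the grasp point (between the pads) lies 19 mm behind it; z points along the fingers, y is the line along which they close (so a half turn about z gives the same grasp; the last joint's range is limited). The gripper opens to 85 mm and grips with 20 to 120 N. Pads are 22 mm wide; open, the fingers measure 114 mm over their backs; the gripper's body (76 mm by 85 mm) begins 54 mm behind the grasp point. The pads swing forward as they close: fully open they stand 13 mm farther back than shut.
Start: joints at [0.971, 0.181, 1.607, -0, 1.354, -0.206], TCP at [0.221, 0.531, 0.231] pointing down, gripper open.
Joint ranges: [-2.99, 2.99], [-0.89, 2.07], [0.3, 2.58], [-1.14, 4.28], [0, 2.63], [-3.12, 3.12]. Speed limits (rad/s): [2.57, 2.57, 3.01, 3.14, 3.14, 3.14].

INTERFACE

Orientations are given as a unit quaternion [w, x, y, z].
In Python, from bench import sensors, vision, ctrl gives the robot as it stands.
- The arm moves only by the tool carry_out, never from a script. Its argument "deltas" is text: rows parted by semicolons, each of 7 numbers parted by spaces: the shift along the tool's x, y, z in mm, then the turn, a rotation vector about the tool's x, y, z in rad, then the closure, from 0 (fully open) to 1 (shut). In form: tx ty tz ax ay az claw; .... A call has 1 to 12 rows; each row is the pose to reach, as a shift and turn from the pose commanded when the call began, along the tool's axes at that moment; what a row does not reach only later rows make up. A row lasts 1/8 s, in which the tool goes at most 62.5 mm and 10.7 degrees, less where a joint would pass 70% of its speed; a pose out of reach is approached as far as the arm can. A call with a gripper value outside its range is refused whole. The fingers move at their own pace and stop on an object; the grip force is fixed at half the most. Time passes only in rows, so rows that repeat a pose let the fingers close. It gives the time, the measured TCP pose, the force, the opening and the grip force at its end, in the units of the state.
- sensors.get_obs(): the state, without advancing time (a new reading comes with each control period).
- vision.camera(name): name is "scene" or "top"; returns the picture (480x640x3 uint8, blue, green, red); there is no depth.
- vision.camera_model(name): a dict with "K" (3x3 intrinsics, pixels), "extrinsics" (4x4, takes a point from world to camera coordinates). Camera axes: x right, y down, z forward; pixel columns grow to the right and rows downward; lengths in m; the calibration is good to about 2 mm. A picture is of the moment at which its call begins. camera_model takes no time and is no camera call.
- ctrl.hand_in(): hands the job in; it is judged then, once.
The state is a dict: "time_s": time; "q": joint angles; "dq": joint speeds; "joint_efforts": joint torques, N m; "eef_pos": TCP position; "eef_rot": TCP orientation; "wrist_force": force on the tool from outside, world axes, zero at the start; "torque": the same for the moment, N m; "opening": opening from 0.0 (shut) to 1.0 (fully open); "grasp_force": force on a finger pad.
Only numpy, scipy, OpenCV 4.12 (cv2) and the standard library are available. Lean on these libraries where they do the work, as an engineer would, in place of code of your own. Each camera call takes 0.05 s, during which the arm holds its last target. There are 200 camera calls.

TASK

First swing the inspection lamp aside by its handle until its head is over the round rubber parking disc, and leave it there. Then take the dial gauge out of its stand and hold it square to the sloping ledge of the headlamp, its tip on the painted ring mark, pressing lightly so that the plunger is pushed about half-way in. Finish while holding it there - do not let go - and leave everything else on the bench undisturbed.

Things in the scene. Friction and masses are not known exactly. Their poses are not given: they have to be found in the camera images.
- headlamp: Car headlamp face up in an aluminium nest (200 x 250 mm), fixed: black housing 165 x 220 mm, rim 88 mm high. Origin on the bench under the housing's centre. Along its -x side runs a rigid grey ledge, 34 mm wide, 200 mm long (along y), sloping 18 deg (0.314 rad) down away from the housing; its middle line lies at x = -105 mm, 75 mm above the bench.
- mark: The marked spot on the ledge: a flat painted white ring, 16 mm across, with a black dot in the middle, somewhere along the ledge. Origin at the dot, on the ledge's surface; z is the outward normal of the sloping ledge (18 degrees off vertical, leaning to the headlamp's -x), y along the ledge.
- lamp_stand: Fixed stand of the inspection lamp: round foot 90 mm across and upright post 22 mm thick, 226 mm high (238 mm with the swivel hub). Origin on the bench under the post, z up; the parking disc is joined to it by a flat strip.
- lamp_pivot (a point): Point on the vertical swivel axis of the lamp (the post), 272 mm above the bench, level with the handle's grip point.
- swivel (a joint): Angle (rad) of the lamp's level boom about the post: at 0 it points to -x of the lamp stand; grows clockwise seen from above (head towards +y); 1.0 is over the parking disc; stops at -1.3 and 1.3. Stiff friction joint (0.45 N m, 2 to 3 N at the handle): it stays where it is left.
- lamp_head (a point): Grip point on the lamp's handle: an upright round black peg, 22 mm across, standing on the middle of the lamp head from 236 to 294 mm above the bench; this point is on its axis, 272 mm up. The head is a disc 90 mm across between 192 and 236 mm above the bench, 200 mm from the post, on a boom 14 mm thick, 222 mm up.
- park (a point): Middle of the top of the round black rubber parking disc, 84 mm across and 6 mm thick, with a small steel dot in the middle, lying on the bench 200 mm from the lamp's post.
- gauge: Dial gauge upright in its stand, about 170 g. Origin at the tip of the extended plunger, z up its axis: plunger 6 mm thick (0-20 mm), steel nose 19 mm thick (20-62), black square grip 24 x 24 mm (62-128), cap (to 134). A dial 40 mm across stands off its +x side, 29-38 mm from the axis, centred 104 mm up; grip the free +y and -y faces. In the stand the tip is 6 mm above the bench.
- tip (a point): The tip of the gauge's plunger: a ball end of 3 mm radius; the point is its lowest point and moves with the plunger.
- plunger (a joint): How far the plunger is pushed into the gauge (m): 0 fully out, 0.012 fully in. Sprung: it starts to move at about 1.1 N and needs about 5.2 N to be fully in (350 N/m).
- gauge_stand: Aluminium block 70 x 70 x 68 mm, fixed, with a vertical through hole 22 mm across in its middle; the gauge's nose stands in the hole and its square body rests on the block's top. Origin under its centre on the bench.
- parts_tray: Bystander: green tray with four steel bushes, 85 x 85 x 35 mm, origin under its centre.
- primer: Bystander: white bottle, 52 mm across, 130 mm high, origin under its centre.
- tape: Bystander: cardboard ring, 84 mm across, 24 mm high, origin under its centre.
- driver: Bystander: screwdriver with a black handle, 150 mm long, lying on the bench between the robot and the headlamp.
- bulb: Bystander: small steel lamp bulb base standing upright, 32 mm across, 50 mm high, origin under its centre.
- bezel: Bystander: grey plastic bowl, 68 mm across, 22 mm high, origin under its centre.
Not all that is in view belongs to the job. There is more than one size of the gauge_stand; the one meant has the size given above.

How it is judged:
By the outcome, as a careful person would: the job done as asked, in the order asked, and still so for the second after the job is handed in, while the arm keeps its last pose, push and grip.
It also fails if it takes over 61 s, if anything falls off the work surface, if the arm or the gripper's body presses on something with over 40 N, if the wrist force passes 120 N, or if a joint passes its speed limit or range.

## Working session

There is one attempt and no reset: what is moved stays moved. The work goes in short steps, Python scripts to look and compute and a tool call to move; the robot and the scene stay as the last step left them, time stands still between calls to the robot, and variables do not carry over. Pictures are saved under pics/ and viewed, at most 10 in all, crops included, and the job is handed in when it is done.

Besides the shell and the picture viewer there is one more tool, called after "Emit:" by a JSON object that holds its "op" and its "data". carry_out: Moves the arm, as the interface text tells. Its arguments: {"type":"object","properties":{"deltas":{"type":"string"}},"required":["deltas"]}

```bash
ls; mkdir -p pics; python3 - <<'E'
from bench import sensors, vision, ctrl
import cv2,json,numpy as np
np.set_printoptions(precision=4,suppress=True)
for n in("scene","top"):
    cv2.imwrite(f"pics/{n}0.png",vision.camera(n)); m=vision.camera_model(n); print(n,np.array(m["K"]),np.array(m["extrinsics"]))
print(sensors.get_obs())
E
```

```text
pics
scene [[522.8959   0.     320.0909]
 [  0.     522.8959 233.7516]
 [  0.       0.       1.    ]] [[-0.5297  0.848   0.0178  0.3362]
 [ 0.5012  0.3298 -0.8    -0.1456]
 [-0.6843 -0.4148 -0.5997  1.6755]
 [ 0.      0.      0.      1.    ]]
top [[544.3842   0.     327.9538]
 [  0.     544.3842 243.6182]
 [  0.       0.       1.    ]] [[ 0.0023 -1.      0.0097 -0.0398]
 [-0.98   -0.0041 -0.1987  0.576 ]
 [ 0.1987 -0.009  -0.98    1.2403]
 [ 0.      0.      0.      1.    ]]
{'time_s': 0.1, 'q': array([ 0.9707,  0.1815,  1.6079,  0.    ,  1.3538, -0.2063]), 'dq': array([ 0.0004, -0.0008, -0.0027, -0.0013,  0.0001,  0.0002]), 'joint_efforts': array([ -0.0001, -44.5882, -35.2239,  -0.0003,   0.0043,   0.    ]), 'eef_pos': array([0.2203, 0.5306, 0.2305]), 'eef_rot': array([-0.0003,  0.1956,  0.9807, -0.0007]), 'wrist_force': array([ 0.1622, -1.4124, -0.2206]), 'torque': array([-0.0116, -0.0034, -0.0168]), 'grasp_force': 0.0, 'opening': 1.0021406866707656}
```

View pics/scene0.png

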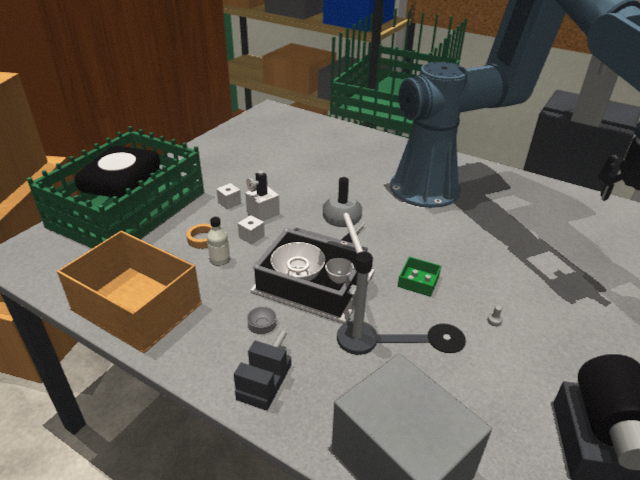

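View pics/top0.png

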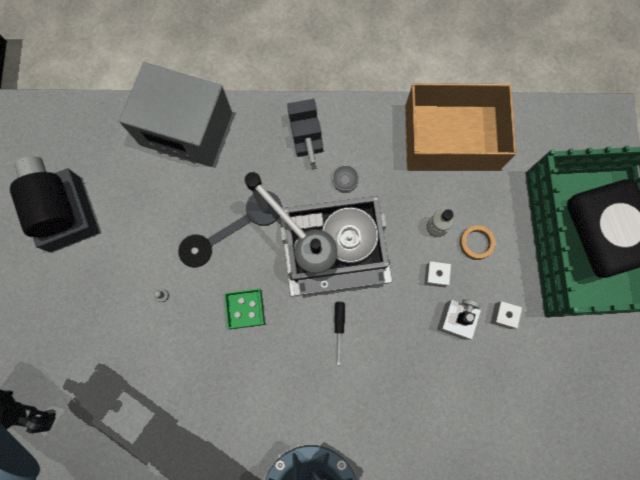

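Top view: lamp peg (316,245), lamp hub (253,180), parking disc (195,250), likely mark (324,284), gauge in a block at (464,318). The other blocks, at (438,273) and (508,315), are smaller and empty. Black peg-like things are the lamp handle (316,245), the hub cap (253,180) and the gauge grip (466,318). Next, one close crop to check.

```bash
python3 - <<'E'
import cv2,numpy as np
t=cv2.imread("pics/top0.png");s=cv2.imread("pics/scene0.png")
r=lambda im,x,y,w,h:cv2.resize(im[y:y+h,x:x+w],(400,300),interpolation=cv2.INTER_CUBIC)
cv2.imwrite("pics/c0.png",np.vstack([np.hstack([r(t,420,270,80,60+20-20),r(t,280,225,120,90)]),np.hstack([r(s,215,165,80,60),r(t,170,160,120,90+10-10)])]))
E
```

```text
(no output)
```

View pics/c0.png

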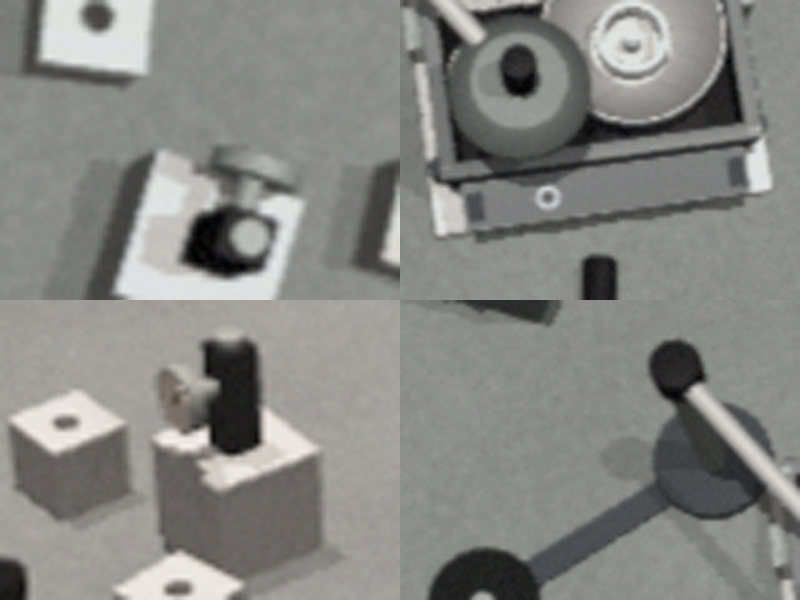

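The crops confirm it: the gauge with its dial is in the large block, the ring mark is at top-view (324,284), the lamp peg top is near (316,242) and the park dot at (195,250). Now computing positions.

```bash
cat > h.py <<'E'
import numpy as np
from scipy.spatial.transform import Rotation as R
from bench import sensors, vision
np.set_printoptions(precision=4,suppress=True)
CM={n:vision.camera_model(n) for n in("top","scene")}
def onz(n,u,v,z):
    K=np.array(CM[n]["K"]);E=np.array(CM[n]["extrinsics"]);r=E[:3,:3].T@np.linalg.solve(K,[u,v,1]);c=-E[:3,:3].T@E[:3,3]
    return c+r*(z-c[2])/r[2]
def proj(n,p):
    E=np.array(CM[n]["extrinsics"]);q=np.array(CM[n]["K"])@(E[:3,:3]@np.array(p)+E[:3,3]);return q[:2]/q[2]
def cur():
    o=sensors.get_obs();w=o["eef_rot"];return np.array(o["eef_pos"]),R.from_quat([w[1],w[2],w[3],w[0]]),o
def tool(zaxis,ydir):
    z=np.array(zaxis,float);z/=np.linalg.norm(z);y=np.array(ydir,float);y-=z*(y@z);y/=np.linalg.norm(y)
    return R.from_matrix(np.c_[np.cross(y,z),y,z])
def delta(p,rt,base=None):
    p0,r0=base or cur()[:2]
    best=min([rt,rt*R.from_euler('z',np.pi)],key=lambda r:(r0.inv()*r).magnitude())
    print("delta mm",r0.inv().apply(np.array(p)-p0)*1e3,"rot",(r0.inv()*best).as_rotvec())
E
python3 - <<'E'
from h import *
P=dict(peg=(316,242.4,.294),hub=(253.4,181,.238),foot=(263.9,208,.01),park=(195,250.5,.006),mark=(324.1,284.1,.075),cap=(470,317.6,.140),dial=(470.6,303,.110),
 ledgeL=(301,294,.07),ledgeR=(384,285.5,.07),bA=(451.6,300.4,.068),bB=(480.6,309,.068),bC=(443.6,329,.068),tray=(245,309,.035))
for k,v in P.items(): print(k,onz("top",*v))
print("cap scene",onz("scene",261.4,172,.14),"peg scene",onz("scene",343.5,181,.294),"park scene",onz("scene",446,338,.006))
p,r,_=cur();print(p,r.as_matrix())
E
python3 - <<'E'
import cv2,numpy as np
t=cv2.imread("pics/top0.png")
cv2.imwrite("pics/c1.png",cv2.resize(t[262:304,285:397],(784,294),interpolation=cv2.INTER_CUBIC))
E
```

```text
peg [ 0.5306 -0.0125  0.294 ]
hub [0.6728 0.1201 0.238 ]
foot [0.6763 0.1223 0.01  ]
park [0.568 0.29  0.006]
mark [ 0.4769 -0.0291  0.075 ]
cap [ 0.3965 -0.3468  0.14  ]
dial [ 0.431  -0.3578  0.11  ]
ledgeL [0.4543 0.0244 0.07  ]
ledgeR [ 0.4748 -0.1686  0.07  ]
bA [ 0.4408 -0.3253  0.068 ]
bB [ 0.4211 -0.3918  0.068 ]
bC [ 0.3751 -0.304   0.068 ]
tray [0.4221 0.1578 0.035 ]
cap scene [ 0.3964 -0.3455  0.14  ] peg scene [ 0.5362 -0.0077  0.294 ] park scene [0.5711 0.2898 0.006 ]
[0.2203 0.5306 0.2305] [[-0.9235  0.3837 -0.0009]
 [ 0.3837  0.9235 -0.0013]
 [ 0.0003 -0.0015 -1.    ]]
```

View pics/c1.png

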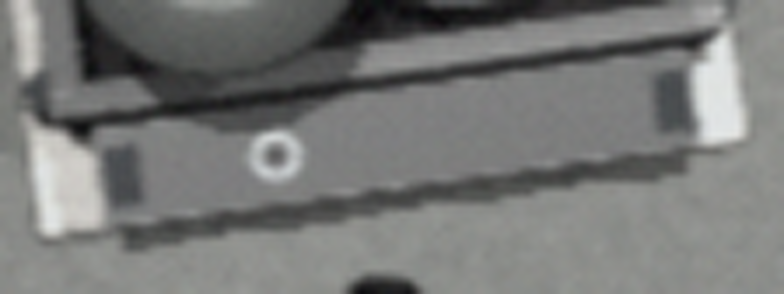

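```bash
python3 - <<'E'
from h import *
a=onz("top",300,294.1,.0697);b=onz("top",383.6,283.1,.0697);d=(a-b);print(a,b,"ledge yaw deg",np.degrees(np.arctan2(-d[0],d[1])),np.linalg.norm(d))
c=np.array([.675,.1215]);B=np.radians(222.7)
delta([*(c+.2*np.array([np.cos(B),np.sin(B)])),.34],tool([0,0,-1],[np.sin(B),-np.cos(B),0]))
print("mark",onz("top",324.3,284.1,.075))
E
```

```text
[0.4541 0.0267 0.0697] [ 0.4804 -0.1678  0.0697] ledge yaw deg 7.709024828238291 0.19623818961068853
delta mm [-493.1077 -385.1193 -109.0864] rot [-0.0012 -0.0012 -1.1391]
mark [ 0.4769 -0.0295  0.075 ]
```

Emit:
{"op": "carry_out", "data": {"deltas": "0 0 -110 0 0 0 0;0 0 -110 0 0 0 0;-493 -385 -110 0 0 -1.139 0;-493 -385 -110 0 0 -1.139 0;-493 -385 -110 0 0 -1.139 0;-493 -385 -110 0 0 -1.139 0;-493 -385 -110 0 0 -1.139 0;-493 -385 -110 0 0 -1.139 0;-493 -385 -110 0 0 -1.139 0;-493 -385 -110 0 0 -1.139 0;-493 -385 -110 0 0 -1.139 0;-493 -385 -110 0 0 -1.139 0"}}

```text
time_s: 1.6
eef_pos: [0.5046, 0.0278, 0.3411]
eef_rot: [0.0, -0.364, 0.931, 0.0]
wrist_force: [0.5, 0.4, 0.4]
opening: 1.002
grasp_force: 0.0
```

```bash
python3 - <<'E'
from h import *
c=np.array([.675,.1215]);B=np.radians(222.7);T=tool([0,0,-1],[np.sin(B),-np.cos(B),0])
p,r,_=cur();print(r.as_matrix())
q=[*(c+.2*np.array([np.cos(B),np.sin(B)])),.34]
delta(q,T);delta([q[0],q[1],.253],T)
E
```

```text
[[-0.7351 -0.678  -0.0001]
 [-0.678   0.7351  0.0003]
 [-0.0001  0.0002 -1.    ]]
delta mm [ 11.2028 -46.6559   1.0987] rot [ 0.0002  0.0001 -0.0002]
delta mm [ 11.213  -46.6773  88.0987] rot [ 0.0002  0.0001 -0.0002]
```

Emit:
{"op": "carry_out", "data": {"deltas": "0 0 0 0 0 0 0"}}

```text
time_s: 1.72
eef_pos: [0.5051, 0.0259, 0.3403]
eef_rot: [-0.001, -0.361, 0.932, 0.0]
wrist_force: [-0.2, 0.3, -0.2]
opening: 1.001
grasp_force: 0.0
```

Emit:
{"op": "carry_out", "data": {"deltas": "10 -45 0 0 0 0 0;10 -45 0 0 0 0 0;10 -45 0 0 0 0 0"}}

```text
time_s: 2.1
eef_pos: [0.5267, -0.0092, 0.341]
eef_rot: [-0.0, -0.364, 0.931, 0.001]
wrist_force: [0.0, -1.0, -1.0]
opening: 1.001
grasp_force: 0.0
```

```bash
python3 - <<'E'
from h import *
import cv2
t=vision.camera("top");s=vision.camera("scene")
cv2.imwrite("pics/c2.png",np.hstack([cv2.resize(t[200:290,260:380],(400,300),interpolation=2),cv2.resize(s[130:220,280:400],(400,300),interpolation=2)]))
p,r,o=cur();print(p,proj("scene",p),proj("scene",[p[0],p[1],.294]))
E
```

```text
[ 0.5268 -0.0089  0.3414] [346.24   159.7986] [345.2046 178.976 ]
```

View pics/c2.png

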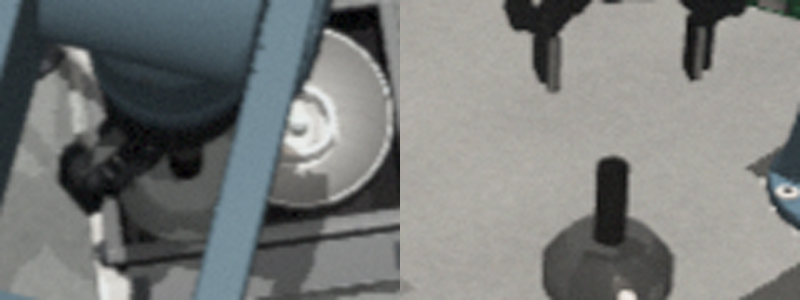

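The scene view shows the peg top at (344,178). Projecting the TCP down to that height gives (345,179), so the gripper is well aligned. Descend and cage the peg.

Emit:
{"op": "carry_out", "data": {"deltas": "0 0 50 0 0 0 0;0 0 88 0 0 0 0;0 0 88 0 0 0 0.65;0 0 88 0 0 0 0.65;0 0 88 0 0 0 0.65;0 0 88 0 0 0 0.65"}}

```text
time_s: 2.95
eef_pos: [0.528, -0.0103, 0.2549]
eef_rot: [0.001, -0.364, 0.931, -0.001]
wrist_force: [-0.2, -0.1, 0.1]
opening: 0.349
grasp_force: 0.0
```

```bash
python3 - <<'E'
from h import *
c=np.array([.675,.1215]);p,r,o=cur();print(o["wrist_force"],o["opening"])
def wp(bs,z=.253):
    for b in bs:
        B=np.radians(b);print(b,end=' ');delta([*(c+.2*np.array([np.cos(B),np.sin(B)])),z],tool([0,0,-1],[np.sin(B),-np.cos(B),0]),(p,r))
wp([216,209,202,195,188,181,174,167,160,153,146,139,132,125,122])
E
```

```text
[-0.2079 -0.0681  0.0849] 0.3493415930406788
216 delta mm [ 1.2608 20.4995  1.8108] rot [-0.0021  0.0015  0.117 ]
209 delta mm [-3.0653 44.5326  1.7649] rot [-0.002   0.0017  0.2392]
202 delta mm [-10.2882  67.8593   1.7245] rot [-0.0019  0.0018  0.3614]
195 delta mm [-20.3     90.1319   1.6905] rot [-0.0018  0.0019  0.4835]
188 delta mm [-32.9515 111.0185   1.6631] rot [-0.0017  0.002   0.6057]
181 delta mm [-48.0541 130.2074   1.6429] rot [-0.0016  0.0021  0.7279]
174 delta mm [-65.3827 147.4129   1.6302] rot [-0.0014  0.0023  0.8501]
167 delta mm [-84.679  162.3782   1.6251] rot [-0.0013  0.0024  0.9722]
160 delta mm [-105.6552  174.8804    1.6278] rot [-0.0012  0.0025  1.0944]
153 delta mm [-127.9988  184.7331    1.6381] rot [-0.001   0.0026  1.2166]
146 delta mm [-151.3765  191.7893    1.6559] rot [-0.0009  0.0027  1.3387]
139 delta mm [-175.4399  195.9439    1.6811] rot [-0.0007  0.0027  1.4609]
132 delta mm [-199.8302  197.135     1.713 ] rot [-0.0028 -0.0006 -1.5585]
125 delta mm [-224.1839  195.3448    1.7514] rot [-0.0028 -0.0004 -1.4363]
122 delta mm [-234.5198  193.6699    1.7697] rot [-0.0028 -0.0003 -1.384 ]
```

Emit:
{"op": "carry_out", "data": {"deltas": "1 20 1 0 0 0.117 0.65;-3 44.5 1 0 0 0.239 0.65;-10 68 1 0 0 0.361 0.65;-20 90 1 0 0 0.483 0.65;-33 111 1 0 0 0.606 0.65;-48 130 1 0 0 0.728 0.65;-65 147 1 0 0 0.85 0.65;-85 162 1 0 0 0.972 0.65;-106 175 1 0 0 1.094 0.65;-117 180 1 0 0 1.155 0.65;-117 180 1 0 0 1.155 0.65;-117 180 1 0 0 1.155 0.65"}}

```text
time_s: 4.45
eef_pos: [0.4913, 0.2012, 0.2526]
eef_rot: [0.0, 0.203, 0.979, 0.0]
wrist_force: [-0.3, 0.4, 0.6]
opening: 0.346
grasp_force: 0.0
```

```bash
python3 - <<'E'
from h import *
c=np.array([.675,.1215]);p,r,o=cur();print(p,o["wrist_force"],o["opening"])
for b in [150,144,138,132,127,124,122,121,120]:
        B=np.radians(b);print(b,end=' ');delta([*(c+.2*np.array([np.cos(B),np.sin(B)])),.253],tool([0,0,-1],[np.sin(B),-np.cos(B),0]),(p,r))
E
```

```text
[0.4913 0.2012 0.2526] [-0.2639  0.389   0.5525] 0.34647957914171107
150 delta mm [-1.601  22.8356 -0.4296] rot [0.0002 0.0003 0.1149]
144 delta mm [-5.0863 43.4779 -0.4253] rot [0.0002 0.0003 0.2196]
138 delta mm [-10.7102  63.6427  -0.4203] rot [0.0002 0.0003 0.3243]
132 delta mm [-18.411   83.1092  -0.4147] rot [0.0002 0.0003 0.4291]
127 delta mm [-26.3548  98.6437  -0.4096] rot [0.0002 0.0003 0.5163]
124 delta mm [-31.7607 107.6111  -0.4064] rot [0.0002 0.0003 0.5687]
122 delta mm [-35.6222 113.4268  -0.4042] rot [0.0003 0.0003 0.6036]
121 delta mm [-37.6285 116.2832  -0.403 ] rot [0.0003 0.0003 0.621 ]
120 delta mm [-39.6844 119.1042  -0.4019] rot [0.0003 0.0003 0.6385]
```

Emit:
{"op": "carry_out", "data": {"deltas": "-2 23 0 0 0 0.115 0.65;-5 43.5 0 0 0 0.22 0.65;-11 64 0 0 0 0.324 0.65;-18 83 0 0 0 0.429 0.65;-26 99 0 0 0 0.516 0.65;-32 107.5 0 0 0 0.569 0.65;-36 113.5 0 0 0 0.604 0.65;-38 116.5 0 0 0 0.621 0.65;-38 116.5 0 0 0 0.621 0.65;-38 116.5 0 0 0 0.621 0.65"}}

```text
time_s: 5.7
eef_pos: [0.5726, 0.2928, 0.2524]
eef_rot: [0.0, 0.493, 0.87, 0.0]
wrist_force: [-0.2, -0.6, 0.1]
opening: 0.349
grasp_force: 0.3
```

Emit:
{"op": "carry_out", "data": {"deltas": "0 0 0 0 0 0 0;0 0 0 0 0 0 0;0 0 0 0 0 0 0;0 0 -50 0 0 0 0;0 0 -100 0 0 0 0;0 0 -100 0 0 0 0"}}

```text
time_s: 6.45
eef_pos: [0.5745, 0.2939, 0.3585]
eef_rot: [0.004, 0.493, 0.87, 0.004]
wrist_force: [0.3, 0.5, -0.4]
opening: 0.996
grasp_force: 0.0
```

```bash
python3 - <<'E'
from h import *
import cv2
s=vision.camera("scene");t=vision.camera("top")
cv2.imwrite("pics/c3.png",np.hstack([cv2.resize(s[200:380,320:560],(400,300),interpolation=2),cv2.resize(t[160:310,140:340],(400,300),interpolation=2)]))
p,r,o=cur();print(p)
for b in (128,122,116):
  B=np.radians(b);h=[.675+.2*np.cos(B),.1215+.2*np.sin(B),.294];print(b,proj("scene",h),proj("top",h))
E
```

```text
[0.5726 0.2932 0.3529]
128 [468.6608 227.4507] [166.1817 231.0843]
122 [471.7531 233.9818] [160.5527 222.4878]
116 [473.7773 240.7209] [155.9489 213.3742]
```

View pics/c3.png

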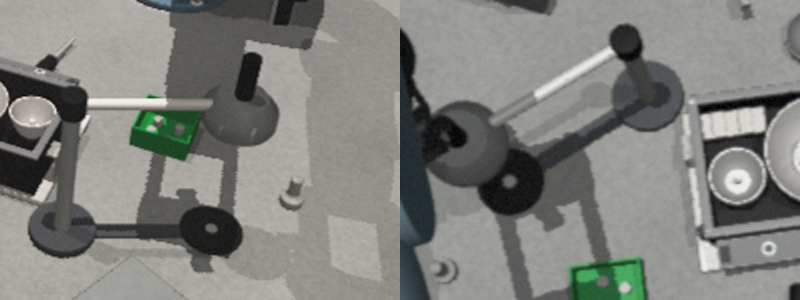

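The peg top at scene (471,234) matches the parked bearing. The boom is parallel to the strip in both views, so the lamp head is over the disc. On to the gauge.

```bash
python3 - <<'E'
from h import *
delta([.397,-.347,.25],tool([0,0,-1],[.30,.954,0]))
E
```

```text
delta mm [-458.7694 -479.9873  102.4196] rot [ 0.0012  0.0008 -0.726 ]
```

Emit:
{"op": "carry_out", "data": {"deltas": "-459 -480 0 0 0 -0.726 0;-459 -480 0 0 0 -0.726 0;-459 -480 0 0 0 -0.726 0;-459 -480 0 0 0 -0.726 0;-459 -480 0 0 0 -0.726 0;-459 -480 0 0 0 -0.726 0;-459 -480 0 0 0 -0.726 0;-459 -480 0 0 0 -0.726 0;-459 -480 0 0 0 -0.726 0;-459 -480 0 0 0 -0.726 0;-459 -480 0 0 0 -0.726 0;-459 -480 102 0 0 -0.726 0"}}

```text
time_s: 8.05
eef_pos: [0.3966, -0.3527, 0.2917]
eef_rot: [0.003, 0.154, 0.988, -0.003]
wrist_force: [0.9, 0.1, -1.3]
opening: 0.999
grasp_force: 0.0
```

```bash
python3 - <<'E'
from h import *
delta([.397,-.347,.25],tool([0,0,-1],[.30,.954,0]))
E
```

```text
delta mm [ 1.588   5.8246 41.6864] rot [-0.0053  0.0059 -0.0052]
```

Emit:
{"op": "carry_out", "data": {"deltas": "0 0 0 0 0 0 0;0 0 0 0 0 0 0"}}

```text
time_s: 8.3
eef_pos: [0.3971, -0.347, 0.2907]
eef_rot: [-0.0, 0.151, 0.988, 0.0]
wrist_force: [0.0, 0.6, -0.0]
opening: 0.996
grasp_force: 0.0
```

```bash
python3 - <<'E'
from h import *
import cv2
T=tool([0,0,-1],[.30,.954,0])
delta([.397,-.347,.083],T)
s=vision.camera("scene");t=vision.camera("top")
cv2.imwrite("pics/c4.png",np.hstack([cv2.resize(s[120:240,200:360],(400,300),interpolation=2),cv2.resize(t[260:350,410:530],(400,300),interpolation=2)]))
print(cur()[0],proj("scene",[.397,-.347,.14]),proj("top",[.397,-.347,.14]))
E
```

```text
delta mm [  0.1251  -0.0667 207.7232] rot [ 0.0001 -0.      0.0007]
[ 0.3979 -0.3477  0.2924] [260.8329 171.9425] [470.0951 317.3829]
```

View pics/c4.png

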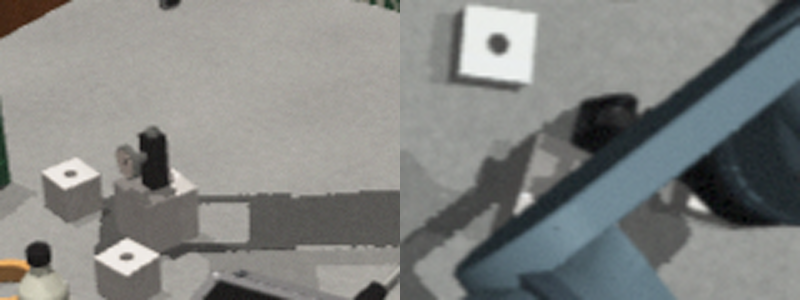

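The gauge is untouched, with its cap at scene (261,171) against a predicted (261,172). Descend and grip.

Emit:
{"op": "carry_out", "data": {"deltas": "0 0 60 0 0 0 0;0 0 120 0 0 0 0;0 0 160 0 0 0 0;0 0 190 0 0 0 0;0 0 208 0 0 0 0;0 0 208 0 0 0 0;0 0 208 0 0 0 0.6;0 0 208 0 0 0 0.6;0 0 208 0 0 0 0.6;0 0 208 0 0 0 0.6"}}

```text
time_s: 9.65
eef_pos: [0.3969, -0.3475, 0.0822]
eef_rot: [0.0, 0.152, 0.988, -0.0]
wrist_force: [-0.5, 0.6, 0.2]
opening: 0.4
grasp_force: 0.0
```

Emit:
{"op": "carry_out", "data": {"deltas": "0 0 0 0 0 0 1;0 0 0 0 0 0 1;0 0 0 0 0 0 1;0 0 0 0 0 0 1;0 0 0 0 0 0 1"}}

```text
time_s: 10.28
eef_pos: [0.3968, -0.3474, 0.0821]
eef_rot: [0.0, 0.152, 0.988, -0.0]
wrist_force: [-1.1, 2.1, 5.1]
opening: 0.276
grasp_force: 58.7
```

Emit:
{"op": "carry_out", "data": {"deltas": "0 0 -10 0 0 0 1;0 0 -30 0 0 0 1;0 0 -60 0 0 0 1;0 0 -100 0 0 0 1;0 0 -140 0 0 0 1;0 0 -140 0 0 0 1;0 0 -140 0 0 0 1"}}

```text
time_s: 11.15
eef_pos: [0.3964, -0.3467, 0.2209]
eef_rot: [-0.0, 0.152, 0.988, 0.0]
wrist_force: [0.7, -0.1, -2.2]
opening: 0.275
grasp_force: 58.8
```

```bash
python3 - <<'E'
from h import *
a=np.radians(7.6);g=np.radians(18)
n=np.array([-np.sin(g)*np.cos(a),-np.sin(g)*np.sin(a),np.cos(g)]);print(n)
m=np.array([.4769,-.0295,.075])
p,r,o=cur();print(p,o["wrist_force"])
y=r.as_matrix()[:,1]
for d in(.06,.004): 
  T=tool(-n,y); delta(m+n*(d+.076),T)
E
```

```text
[-0.3063 -0.0409  0.9511]
[ 0.3964 -0.3467  0.2209] [ 0.6597 -0.0598 -2.187 ]
delta mm [ 56.4405 308.9725  16.8978] rot [-0.1296 -0.2868 -0.0187]
delta mm [ 40.7095 316.2602  70.1465] rot [-0.1296 -0.2868 -0.0187]
```

Emit:
{"op": "carry_out", "data": {"deltas": "56 309 17 -0.13 -0.287 -0.019 1;56 309 17 -0.13 -0.287 -0.019 1;56 309 17 -0.13 -0.287 -0.019 1;56 309 17 -0.13 -0.287 -0.019 1;56 309 17 -0.13 -0.287 -0.019 1;56 309 17 -0.13 -0.287 -0.019 1;56 309 17 -0.13 -0.287 -0.019 1;56 309 17 -0.13 -0.287 -0.019 1;56 309 17 -0.13 -0.287 -0.019 1;56 309 17 -0.13 -0.287 -0.019 1"}}

```text
time_s: 12.4
eef_pos: [0.436, -0.0369, 0.2048]
eef_rot: [0.151, 0.142, 0.977, 0.042]
wrist_force: [0.4, 0.5, -1.2]
opening: 0.275
grasp_force: 59.3
```

```bash
cat >> h.py <<'E'
a=np.radians(7.6);g=np.radians(18)
n=np.array([-np.sin(g)*np.cos(a),-np.sin(g)*np.sin(a),np.cos(g)])
m=np.array([.4769,-.0295,.075])
E
python3 - <<'E'
from h import *
import cv2
p,r,o=cur();print(p,o["wrist_force"])
T=tool(-n,r.as_matrix()[:,1])
for d in(.06,.02): delta(m+n*(d+.076),T)
tip=p+r.as_matrix()[:,2]*.076
for c in("scene","top"): print(c,"tip",proj(c,tip),"mark",proj(c,m))
s=vision.camera("scene");t=vision.camera("top")
cv2.imwrite("pics/c5.png",np.hstack([cv2.resize(s[190:310,260:420],(400,300),interpolation=2),cv2.resize(t[240:330,270:390],(400,300),interpolation=2)]))
E
```

```text
[ 0.436  -0.0369  0.2048] [ 0.414   0.4942 -1.1982]
delta mm [1.3914 1.5224 0.2268] rot [-0.0011  0.0012  0.    ]
delta mm [ 1.4392  1.565  40.2267] rot [-0.0011  0.0012  0.    ]
scene tip [346.8978 220.6335] mark [343.8758 243.1776]
top tip [326.3447 288.7435] mark [324.2893 284.1204]
```

View pics/c5.png

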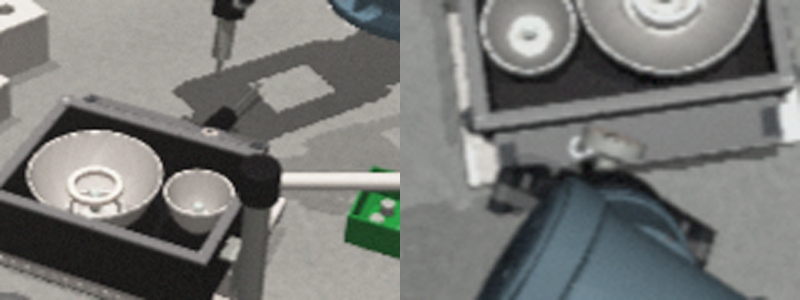

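Scene view: the tip is near (348,219), about 1.5 px off prediction, and the ring is at (344,243), as predicted. Approach until just touching, then measure tip against ring.

Emit:
{"op": "carry_out", "data": {"deltas": "1.5 1.5 20 0 0 0 1;1.5 1.5 40 0 0 0 1;1.5 1.5 50 0 0 0 1;1.5 1.5 50 0 0 0 1;1.5 1.5 50 0 0 0 1"}}

```text
time_s: 13.12
eef_pos: [0.4508, -0.0321, 0.1577]
eef_rot: [0.152, 0.141, 0.978, 0.042]
wrist_force: [0.2, -0.4, -0.8]
opening: 0.272
grasp_force: 59.4
```

```bash
python3 - <<'E'
from h import *
import cv2
p,r,o=cur();print(p,o["wrist_force"]@n)
T=tool(-n,r.as_matrix()[:,1]);delta(m+n*(.01+.076),T)
tip=p+r.as_matrix()[:,2]*.076
print("tip",proj("scene",tip),"mark",proj("scene",m))
s=np.mean([vision.camera("scene").astype(float) for _ in range(4)],0)
x0,y0=320,210
cv2.imwrite("pics/c6.png",cv2.resize(s[y0:y0+45,x0:x0+60].astype(np.uint8),(800,600),interpolation=2))
E
```

```text
[ 0.4508 -0.0321  0.1577] -0.7615041661072313
delta mm [ 0.2377 -1.0501  0.7766] rot [-0.0005  0.0021  0.    ]
tip [344.7394 239.3862] mark [343.8758 243.1776]
```

View pics/c6.png

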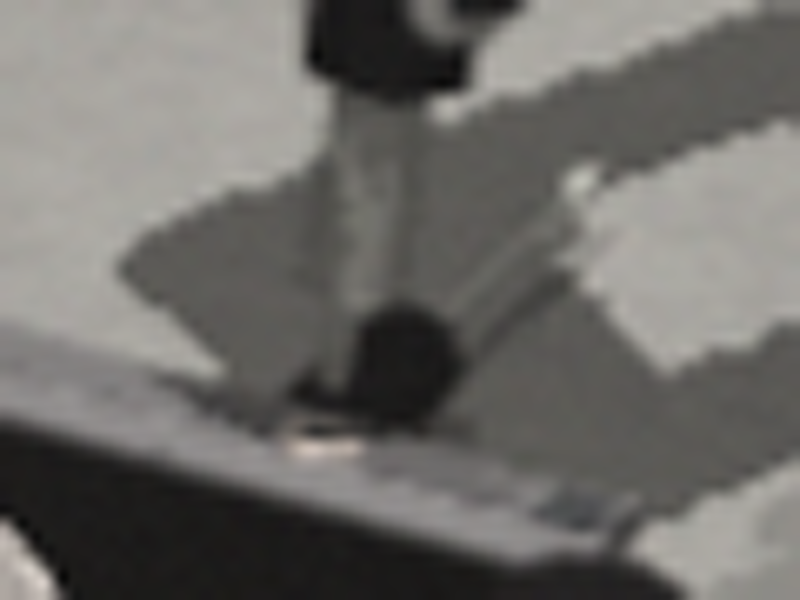

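```bash
python3 - <<'E'
from h import *
import cv2
p,r,o=cur();M=r.as_matrix()
s=np.mean([cv2.cvtColor(vision.camera("scene"),6).astype(float) for _ in range(4)],0)
cv2.imwrite("pics/raw.png",s)
print("cols 338..358")
for y in list(range(206,244)): print(y,s[y,338:358].astype(int))
tip=p+M[:,2]*.076
print("per mm tool x,y,z",[proj("scene",tip+M[:,i]*1e-3)-proj("scene",tip) for i in range(3)])
for L in(0,20,30,40,50,62): print(L,proj("scene",tip-M[:,2]*L/1e3))
for sx in(-1,1):
  for sy in(-1,1): print(sx,sy,proj("scene",tip-M[:,2]*.062+M[:,0]*.012*sx+M[:,1]*.012*sy))
E
```

```text
cols 338..358
206 [176 175 178 177 178 173 150 111  85  68  44  28  28  75 117 111  75  34
  33  33]
207 [146 172 178 177 172 149 117  89  67  46  29  29  33  82 122 106  68  39
  38  32]
208 [138 136 148 151 142 119  86  64  46  31  27  28  36  87 120  95  51  36
  34  31]
209 [156 146 138 132 113  73  48  37  30  28  28  28  44  92 119  87  44  35
  31  29]
210 [163 164 162 159 138  81  29  27  28  28  27  27  63 106 118  85  38  32
  30  29]
211 [163 165 165 165 139  60  26  25  27  28  29  29  56 101 115  93  68  57
  57  82]
212 [165 165 165 165 134  44  25  27  28  26  27  28  40  67  96  96  83  82
  95 135]
213 [166 164 165 166 131  34  26  28  27  27  28  26  29  36  51  57  51  83
 137 164]
214 [169 168 166 168 128  29  27  28  27  27  26  28  29  26  28  31  28  82
 148 169]
215 [167 165 168 167 145  86  39  26  28  29  29  28  27  28  25  26  26 101
 165 169]
216 [168 167 169 166 164 155 121  58  34  27  28  28  26  26  25  26  42 118
 166 168]
217 [172 170 167 167 167 169 143  84  76  66  43  38  42  50  88 131 146 156
 149 116]
218 [171 168 167 167 166 168 139  80  83  
[... 1783 characters left out ...]
 89 91]
241 [69 69 70 84 91 79 79 69 50 44 28 25 27 37 55 67 73 79 90 89]
242 [103  70  83 104  93  60  61  72  68  58  46  56  59  46  65  67  65  77
  90  91]
243 [138 136 121 135 172 186 168 166 162 115  97  99 100  96  96  90  85  81
  91  91]
per mm tool x,y,z [array([ 0.2754, -0.057 ]), array([0.2815, 0.1412]), array([-0.0648,  0.3683])]
0 [344.7607 239.3946]
20 [346.0648 231.9871]
30 [346.722  228.2541]
40 [347.3827 224.5014]
50 [348.0469 220.7288]
62 [348.8486 216.1753]
-1 -1 [342.0561 215.144 ]
-1 1 [348.9713 218.3321]
1 -1 [348.7288 214.0712]
1 1 [355.6377 217.2061][ WARN:0@4.244] global loadsave.cpp:1063 imwrite_ Unsupported depth image for selected encoder is fallbacked to CV_8U.
```

```bash
python3 - <<'E'
from h import *
import cv2
t=cv2.imread("pics/top0.png",0).astype(float);w=t[278:291,318:331];w=np.clip(w-150,0,None)
Y,X=np.mgrid[278:291,318:331];print("top ring",(w*X).sum()/w.sum(),(w*Y).sum()/w.sum(),proj("top",m))
s=cv2.imread("pics/scene0.png",0);print(s[238:248,334:354])
print(proj("scene",m),[proj("scene",m+8e-3*v) for v in(np.array([-np.sin(a),np.cos(a),0]),-np.array([-np.sin(a),np.cos(a),0]))])
E
```

```text
top ring 323.99238820171263 283.7231208372978 [324.2893 284.1204]
[[133 139 145 153 160 162 162 141  94  46  35  33  37  34  34  31  40 104
  169 202]
 [124 123 128 131 138 146 141 105  45  32  36  33  33  35  33  32  30  83
  149 193]
 [124 125 119 123 123 123 124 116  98  74  49  40  37  33  31  33  29  46
  116 180]
 [110 112 122 124 123 124 122 150 165 141 142 120  81  73  37  31  28  32
   99 163]
 [ 79  87  93 103 118 125 151 183 167 103 123 167 163 130 106 100  68  60
   93 140]
 [ 72  72  77  80  86  88 102 145 178 180 176 201 198 146 123 122 111 111
  110 128]
 [ 76  75  74  73  73  73  73  92 111 125 131 148 148 127 121 121 121 119
  122 125]
 [ 57  61  70  75  77  74  71  75  69  75  79  86  90  91 104 112 123 123
  122 120]
 [ 31  42  39  46  59  69  68  75  68  56  58  56  58  60  68  72  84  94
  115 113]
 [ 21  25  29  28  34  41  48  57  61  63  60  58  58  57  51  55  58  63
   75  77]]
[343.8758 243.1776] [array([346.8216, 244.0259]), array([340.9415, 242.3327])]
```

Emit:
{"op": "carry_out", "data": {"deltas": "0 -0.7 3 0 0 0 1;0 -0.7 6 0 0 0 1;0 -0.7 8 0 0 0 1;0 -0.7 8 0 0 0 1;0 -0.7 8 0 0 0 1;0 -0.7 8 0 0 0 1"}}

```text
time_s: 14.28
eef_pos: [0.4528, -0.0322, 0.1494]
eef_rot: [0.151, 0.141, 0.978, 0.042]
wrist_force: [0.2, -0.5, -1.1]
opening: 0.277
grasp_force: 59.5
```

```bash
cat >f.py <<'E'
from h import *
p,r,o=cur();print(p,"Fn",o["wrist_force"]@n,"tau",o["torque"]);T=tool(-n,r.as_matrix()[:,1]);delta(m+np.array([.0003,.0003,0])+n*.076,T)
E
python3 f.py
```

```text
[ 0.4528 -0.0322  0.1494] Fn -1.129050138883765 tau [0.0118 0.2019 0.0008]
delta mm [-0.4556 -0.0468  2.4053] rot [-0.0004  0.0013  0.    ]
```

Emit:
{"op": "carry_out", "data": {"deltas": "-0.5 0 1 0 0 0 1;-0.5 0 2 0 0 0 1;-0.5 0 2 0 0 0 1;-0.5 0 2 0 0 0 1"}}

```text
time_s: 14.78
eef_pos: [0.4538, -0.0323, 0.1476]
eef_rot: [0.151, 0.141, 0.978, 0.042]
wrist_force: [-0.2, -0.6, -2.4]
opening: 0.277
grasp_force: 59.5
```

Emit:
{"op": "carry_out", "data": {"deltas": "0 0 1 0 0 0 1;0 0 2 0 0 0 1;0 0 2 0 0 0 1;0 0 2 0 0 0 1"}}

```text
time_s: 15.28
eef_pos: [0.4545, -0.0322, 0.1458]
eef_rot: [0.151, 0.141, 0.978, 0.042]
wrist_force: [-1.3, 0.5, 0.2]
opening: 0.276
grasp_force: 59.5
```

```bash
python3 f.py
```

```text
[ 0.4545 -0.0322  0.1458] Fn 0.5630431778151239 tau [0.0085 0.2848 0.0268]
delta mm [ 0.0559 -0.0377 -1.6186] rot [-0.0004  0.0012  0.    ]
```

```bash
cat >g.py <<'E'
from h import *
import cv2,sys
F=[];S=[];Q=[]
for _ in range(14):
    S.append(vision.camera("scene").astype(float));p,r,o=cur();F.append(o["wrist_force"]);Q.append(p)
F=np.array(F);print("F",F.mean(0),"Fn",(F@n).mean(),"+-",(F@n).std()/14**.5)
cv2.imwrite("pics/%s.png"%sys.argv[1],np.mean(S,0).astype(np.uint8))
s=cv2.cvtColor(np.mean(S,0).astype(np.uint8),6)
for y in range(216,248): print(y,s[y,338:356])
tip=np.mean(Q,0)+r.as_matrix()[:,2]*.076
print("unpressed tip",tip,proj("scene",tip),"above plane mm",(tip-m)@n*1e3,cur()[2]["time_s"])
E
python3 g.py d0
```

```text
F [-0.6647  0.1668 -0.092 ] Fn 0.10930863490548196 +- 0.119452763992851
216 [169 168 166 134  50  27  28  27  27  28  28  53  93 109  95  73  68  76]
217 [171 170 169 132  42  26  26  28  27  27  27  35  58  89  98  80  91 118]
218 [171 169 168 130  32  27  27  28  27  28  28  27  33  45  51  44  62  92]
219 [166 167 166 130  39  26  26  27  28  28  29  27  26  24  26  26  57  88]
220 [166 168 169 160 134  85  30  29  28  28  28  26  26  25  25  30  61  90]
221 [169 169 169 168 160 128  72  50  32  28  28  26  26  28  38  46  68  90]
222 [167 165 165 165 162 135  77  77  68  54  45  53  64  73  81  82  85  91]
223 [169 167 167 147 113  99  76  82  84  81  79  78  78  84  90  92  91  90]
224 [169 151 114 105  87  87  85  82  86  87  87  83  81  86  91  91  91  90]
225 [115 106  90  88  85  82  89 103 100  88  87  81  80  86  92  92  91  91]
226 [ 92  91  90  90  84  83 101 111 104  86  86  81  81  87  89  91  91  90]
227 [92 90 91 91 84 79 89 95 95 88 85 81 82 89 90 91 93 91]
228 [ 90  89  91  91  84  77  92 108 101  89  83  79  82  90  90  90  92  91]
229 [ 90  89  91  86  78  78  96
[... 743 characters left out ...]
 28 26 27 25 26 26 42 75 91]
240 [70 71 71 66 58 68 87 67 27 27 26 26 26 27 36 66 88 90]
241 [70 69 70 84 89 77 85 68 50 43 29 26 25 36 56 69 74 80]
242 [77 69 84 96 79 76 82 74 70 57 47 44 38 47 64 67 67 77]
243 [134 129 104 123 160 164 153 166 154  92  97  96  95  97  95  78  65  82]
244 [143 141 133 138 154 154 143 142 129 106 108 108 108 108 107 103  98  87]
245 [136 141 142 142 142 141 138 143 140 120 107 102 108 109 109 107 115 114]
246 [ 84 102 118 131 139 141 142 142 143 137 132 135 135 119 112 109 110 111]
247 [ 38  47  61  79  94 109 125 135 140 142 141 141 141 136 140 140 120 106]
unpressed tip [ 0.4778 -0.0292  0.0735] [343.7863 243.8879] above plane mm -1.7415163458420273 15.975
```

Contact agrees with the nominal ledge height: about 1.6 N at about 1.5 mm of compression. In the image, the tip at column 344 and row 242.5 coincides with the ring centre (344, 242.4). Press about 4.3 mm more, straight along the axis.

Emit:
{"op": "carry_out", "data": {"deltas": "0 0 1 0 0 0 1;0 0 2 0 0 0 1;0 0 3 0 0 0 1;0 0 4.3 0 0 0 1;0 0 4.3 0 0 0 1;0 0 4.3 0 0 0 1;0 0 4.3 0 0 0 1"}}

```text
time_s: 16.85
eef_pos: [0.4558, -0.032, 0.1417]
eef_rot: [0.151, 0.141, 0.978, 0.042]
wrist_force: [-0.6, 0.3, 1.2]
opening: 0.274
grasp_force: 59.5
```

```bash
python3 g.py d1; python3 f.py; python3 - <<'E'
import cv2,numpy as np
s=cv2.imread("pics/d1.png")
cv2.imwrite("pics/c7.png",np.hstack([cv2.resize(s[210:255,320:380],(400,300),interpolation=2),cv2.resize(s[130:370,220:540],(400,300))]))
E
```

```text
F [-0.9301  0.2483  1.4972] Fn 1.6986103093976745 +- 0.14953891694903884
216 [160 158 155 124  47  31  28  25  28  28  29  78 120 109  71  34  32  31]
217 [171 170 168 132  43  28  26  25  27  27  33  84 123 104  69  42  43  49]
218 [172 168 167 130  32  26  27  27  27  27  29  65 100 101  91  79  79  80]
219 [165 166 155 104  27  27  27  27  28  27  28  35  51  65  68  63  75  90]
220 [167 168 153  97  27  26  27  28  26  28  29  26  27  32  34  37  66  91]
221 [169 170 164 125  39  25  27  28  27  28  28  26  25  25  26  30  64  91]
222 [167 165 165 156 144 111  37  27  28  29  27  27  25  26  26  44  76  91]
223 [168 167 166 147 115  96  68  60  42  33  28  29  38  44  53  72  88  90]
224 [169 151 115 106  87  80  75  79  78  77  74  73  73  79  85  87  91  90]
225 [115 105  90  88  85  86  86  83  86  86  86  82  81  87  91  93  92  91]
226 [90 90 90 89 84 84 92 84 86 88 85 80 80 88 89 91 91 90]
227 [91 91 90 89 84 79 93 99 90 87 85 80 81 89 89 92 92 91]
228 [ 91  89  91  91  89  89 105 110 100  87  84  79  82  91  89  90  92  90]
229 [ 90  89  90  86  80  81  98 112 104  87  82 
[... 901 characters left out ...]
68 74 80]
242 [78 69 83 95 79 76 84 75 69 56 48 44 38 48 65 67 66 78]
243 [133 130 105  97 130 160 122 131 152  92  97  96  96  96  84  58  65  81]
244 [143 141 133 131 144 153 133 129 128 106 108 109 108 109 104  98  83  61]
245 [136 140 142 142 141 141 139 142 140 120 106 101 108 109 109 107 111 107]
246 [ 84 101 118 132 139 141 142 142 142 136 132 135 135 119 111 108 110 118]
247 [ 36  47  60  78  92 110 126 135 140 141 143 141 141 135 141 140 121 112]
unpressed tip [ 0.4791 -0.029   0.0694] [343.5143 245.4587] above plane mm -6.0411573932875005 17.55
[ 0.4558 -0.032   0.1416] Fn 1.8472289124086885 tau [0.0075 0.2131 0.0561]
delta mm [ 0.0069 -0.044  -5.9518] rot [-0.0004  0.0012  0.    ]
```

View pics/c7.png

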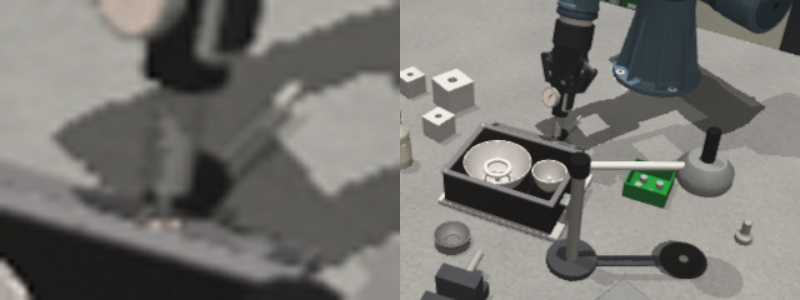

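The tip sits in the middle of the ring and didn't move while the nose came down about 4.3 mm. The force rose 1.6 N, which matches about 6 mm of plunger travel. The lamp is still parked and the bystanders are undisturbed.

```bash
python3 -c "
from bench import ctrl
print(ctrl.hand_in())"
```

```text
the job is handed in; nothing more can be done
None
```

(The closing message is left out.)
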